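Staggered stack of stoneware dishes from the draining rack

TASK

Build a staggered stack on the stoneware dish standing on the counter, with the two washed dishes lying on the sloping rack: first take the one whose lug is at the low end of the rack and set it level on the rim of the counter dish, sides in line, its lug at the end nearest the robot and shifted about 25 mm that way so that it clears the counter dish's lug. Then set the other dish level on the rim of that one, straight above the bottom dish and with its lug at the far end, so that the lugs alternate. Handle them gently without banging them together, let go, and leave the bottom dish and everything else on the counter where it is.

Things in the scene. Friction and masses are not known exactly. Their poses are not given: they have to be found in the camera images.
- base_mid (a point): Sand-brown stoneware trough 130 mm long (x), 58 wide (y), 42 high (z) to its flat rim, walls and floor 8 mm thick, about 0.36 kg. Point: its centre, 21 mm above its underside; z to its open side. The bottom dish, level on the counter; a lug (14 mm thick along x, 36 wide, 20 high) stands on the rim flush with its +x end, the end away from the robot.
- second_mid (a point): Sand-brown stoneware trough 130 mm long (x), 58 wide (y), 42 high (z) to its flat rim, walls and floor 8 mm thick, about 0.36 kg. Point: its centre, 21 mm above its underside; z to its open side. This one goes in the middle of the stack; it starts lying on the 32 degree rack, low end against the ledge. Its lug is on its -x end, which starts as the low end; its +x points up the slope.
- third_mid (a point): Sand-brown stoneware trough 130 mm long (x), 58 wide (y), 42 high (z) to its flat rim, walls and floor 8 mm thick, about 0.36 kg. Point: its centre, 21 mm above its underside; z to its open side. This one goes on top; it starts lying on the 32 degree rack, low end against the ledge. Its lug is on its +x end, which starts as the high end; +x points up the slope.
- second_lug (a point): Lug of the middle dish: stands on the rim of one end, 14 mm thick (x), 36 wide (y), 20 high above the rim, outer face flush with the end. Point: its middle, 58 mm from the dish's centre along x, 10 mm above the rim.
- third_lug (a point): Lug of the top dish: stands on the rim of one end, 14 mm thick (x), 36 wide (y), 20 high above the rim, outer face flush with the end. Point: its middle, 58 mm from the dish's centre along x, 10 mm above the rim.
- rack_ledge (a point): Fixed steel rack, 244 mm wide (y), 145 deep (x), of bars sloping at 32 degrees, low end (30 mm up) towards the robot, high end 118 mm up. Two dishes lie on it lengthwise up the slope, centres about 120 mm apart, either one left; a ledge 16 mm high stops them at the low end. Point: middle of the slope's low end, at the ledge's foot; x level to the high side, y along the ledge, z up.
- bowl: Bystander: round stoneware bowl, 130 mm across, 50 mm high, origin under its centre.
- pot: Bystander: small steel pot, 110 mm across, 60 mm high, origin under its centre.
- jar: Bystander: glass jar with steel lid, 56 mm across, 85 mm high, origin under its centre.
- spoon: Bystander: steel spoon 200 mm long lying on the counter, along its x.
Things that resemble listed ones, but are neither listed nor needed, are in the scene too. What is shaped like the part that bears third_mid but yellow is not meant. Leave any blue look-alike of the part that bears second_mid alone.

How it is judged:
By the outcome, as a careful person would: the job done as asked, in the order asked, and still so for the second after the job is handed in, with the robot touching nothing.
It also fails if it takes over 54 s, if anything falls off the work surface, if the arm or the gripper's body presses on something with over 40 N, if the wrist force passes 120 N, or if a joint passes its speed limit or range.

ROBOT

A 7-joint arm with a two-finger parallel gripper is mounted at the origin on the work surface. World frame = base frame: x ahead of the robot, y to its left, z up, the work surface at z = 0. Lengths are in m, angles in rad, forces in N, time in s.
With the tool pointing down it reaches from about 0.425 to 0.925 m from the base axis. Payload 6.8 kg.
Tool frame: the origin (TCP) lies between the finger pads; the fingertips stand finger_overhang ahead of it and the grasp point (between the pads) lies 6 mm ahead of it (finger_overhang is the distance from the TCP to the fingertips, in m); z points along the fingers, y is the line along which they close (so a half turn about z gives the same grasp; the last joint's range is limited). The gripper opens to 85 mm and grips with 20 to 120 N. Pads are 22 mm wide; open, the fingers measure 114 mm over their backs; the gripper's body (76 mm by 85 mm) begins 54 mm behind the grasp point. The pads swing forward as they close: fully open they stand 13 mm farther back than shut.
Start: joints at [1.223, 0.477, 0.022, 1.555, -0.011, 1.109, -0.083], TCP at [0.16, -0.656, 0.256] pointing down, gripper open.
Joint ranges: [-2.96, 2.96], [-0.34, 2.1], [-1.41, 1.46], [0.24, 2.44], [-1.37, 4.51], [0.17, 1.92], [-2.96, 2.96]. Speed limits (rad/s): [2.39, 2.39, 3.14, 3.14, 3.14, 3.14, 3.14].

INTERFACE

Orientations are given as a unit quaternion [w, x, y, z].
In Python, from station import * gives the robot as it stands.
- The arm moves only by the tool drive_tool, never from a script. Its argument "increments" is a list of rows, each an object of numbers: "claw": the finger opening in m, from 0 to 0.0854; "dx", "dy", "dz": the shift along the tool's x, y, z in m; "wx", "wy", "wz": the turn, a rotation vector about the tool's x, y, z in degrees. A call has 1 to 20 rows; each row shifts and turns the commanded pose from where the row before left it, along the tool's axes as they then stand; what a row does not reach is not made up. A row lasts 1/8 s, in which the tool goes at most 62.5 mm and 10.7 degrees, less where a joint would pass 70% of its speed; a pose out of reach is approached as far as the arm can. A call with a gripper value outside its range is refused whole. The fingers move at their own pace and stop on an object; "newtons" is the grip in N (left out, the last holds). Time passes only in rows, so rows that do not move let the fingers close. It gives the time, the measured TCP pose, the force, the opening and the grip force at its end, in the units of the state.
- get_obs(): the state, without advancing time (a new reading comes with each control period).
- read_camera(name): name is "scene" or "side" or "wrist"; returns (picture, depth): 420x560x3 uint8, red, green, blue; 420x560 float32, m along the optical axis (not along the pixel's ray), 0 where there is no reading.
- calibration(name): a dict with "intrinsics" (3x3 intrinsics, pixels), "R" (3x3) and "t" (3): a world point X has camera coordinates R X + t; the wrist camera has in their place "mount" (4x4, takes a point from camera to tool coordinates, whose origin is the TCP and whose axes are the flange's). Camera axes: x right, y down, z forward; pixel columns grow to the right and rows downward; lengths in m; the calibration is good to about 2 mm. The wrist camera is an equidistant fisheye: a pixel r from the principal point sees the ray r / f radians off the axis. A picture is of the moment at which its call begins: read the wrist's pose just before it. calibration takes no time and is no camera call.
- hand_in(): hands the job in; it is judged then, once.
The state is a dict: "t": time; "q": joint angles; "joint_vel": joint speeds; "joint_torque": joint torques, N m; "eef_pos": TCP position; "tool_rot": TCP orientation; "contact_force": force on the tool from outside, world axes, zero at the start; "torque": the same for the moment, N m; "gripper_width": opening from 0.0 (shut) to 1.0 (fully open); "grasp_force": force on a finger pad.
Only numpy, scipy, OpenCV 4.12 (cv2) and the standard library are available. Lean on these libraries where they do the work, as an engineer would, in place of code of your own. Each camera call takes 0.05 s, during which the arm holds its last target. There are 200 camera calls.

## Working session

There is one attempt and no reset: what is moved stays moved. The work goes in short steps, Python scripts to look and compute and a tool call to move; the robot and the scene stay as the last step left them, time stands still between calls to the robot, and variables do not carry over. Pictures are saved under pics/ and viewed, at most 10 in all, crops included, and the job is handed in when it is done.

Besides the shell and the picture viewer there is one more tool, called after "Request:" as name(argument=value, ...), one argument or row to a line, values as JSON. drive_tool: Moves the arm, as the interface text tells. Its arguments: {"type":"object","properties":{"increments":{"type":"array","items":{"type":"object","properties":{"claw":{"type":"number"},"dx":{"type":"number"},"dy":{"type":"number"},"dz":{"type":"number"},"wx":{"type":"number"},"wy":{"type":"number"},"wz":{"type":"number"}}}},"newtons":{"type":"number"}},"required":["increments"]}

```bash
ls; mkdir -p pics
python3 - <<'E'
from station import *
import numpy as np,cv2
o=get_obs();print(o)
for n in ("scene","side"):
    p,d=read_camera(n);c=calibration(n);print(n,c)
    np.savez(f"pics/{n}0.npz",p=p,d=d)
    cv2.imwrite(f"pics/{n}0.png",p[:,:,::-1])
print(calibration("wrist"))
E
```

```text
pics
{'t': 0.0, 'q': array([ 1.22289644,  0.47783986,  0.0223376 ,  1.55642742, -0.01150763,
        1.10926288, -0.08310345]), 'joint_vel': array([-0.00093156, -0.00023136,  0.00040312,  0.00096138,  0.00064258,
        0.00105515, -0.00231329]), 'joint_torque': array([ 3.17076660e-05, -5.96448541e+01,  1.60845000e+00, -2.81201595e+01,
        1.25332241e-02,  9.22433945e-03,  1.81033130e-06]), 'eef_pos': array([ 0.16018721, -0.6551764 ,  0.2553091 ]), 'tool_rot': array([-8.88346929e-04,  9.92819192e-01,  1.19621206e-01, -1.71266507e-04]), 'contact_force': array([-0.04905441,  0.70545749, -0.16794672]), 'torque': array([0.05951499, 0.00243771, 0.01992792]), 'grasp_force': 0.0, 'gripper_width': 0.9933770902539388}
scene {'intrinsics': array([[448.69185009,   0.        , 281.40473307],
       [  0.        , 448.69185009, 208.59497478],
       [  0.        ,   0.        ,   1.        ]]), 'R': array([[ 0.84513271,  0.5344053 , -0.01271543],
       [ 0.4186524 , -0.67649187, -0.60587863],
       [-0.33238664,  0.5067245 , -0.79545547]]), 't': array([-0.44463122, -0.18954256,  1.634805  
[... 203 characters left out ...]
, -0.08464604, -0.00130566],
       [-0.06081165, -0.70494382, -0.70665136],
       [ 0.05889482,  0.70419405, -0.7075607 ]]), 't': array([-0.57600271,  0.10178462,  1.18781446])}
{'intrinsics': array([[325.1922621 ,   0.        , 282.85093392],
       [  0.        , 325.1922621 , 209.70546108],
       [  0.        ,   0.        ,   1.        ]]), 'mount': array([[-4.17148955e-04, -9.47051308e-01, -3.21081992e-01,
         8.45226398e-02],
       [ 9.99998586e-01,  1.27994304e-04, -1.67672293e-03,
         9.78674078e-04],
       [ 1.62903931e-03, -3.21082238e-01,  9.47049916e-01,
        -1.17578307e-01],
       [ 0.00000000e+00,  0.00000000e+00,  0.00000000e+00,
         1.00000000e+00]])}
```

View pics/scene0.png

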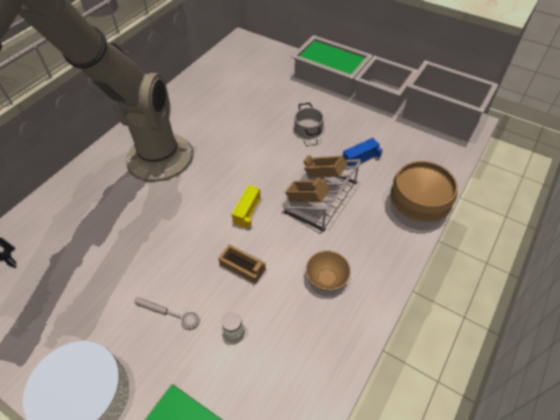

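View pics/side0.png

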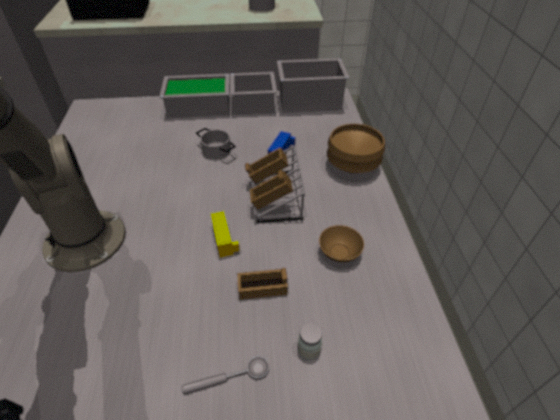

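Candidates: brown trough at scene (242,263) = counter dish; brown on rack (325,167), lug seemingly at the low end (310,160) = second; brown on rack (307,190), lug seemingly at the high end (322,185) = third. Yellow (246,206) and blue (362,151) are look-alikes to leave alone. I'll check this with a crop and measure.

```bash
cat > h.py <<'E'
import numpy as np,cv2
from station import *
def cloud(n,p,d):
    c=calibration(n);K=c["intrinsics"];v,u=np.indices(d.shape)
    X=np.stack([(u-K[0,2])/K[0,0]*d,(v-K[1,2])/K[1,1]*d,d],-1)
    return (X-c["t"])@c["R"]
E
python3 - <<'E'
from h import *
for n,(a,b,c,e) in {"scene":(280,380,140,230),"side":(235,310,130,225)}.items():
    z=np.load(f"pics/{n}0.npz");p,d=z["p"],z["d"];P=cloud(n,p,d)
    hsv=cv2.cvtColor(p,cv2.COLOR_RGB2HSV)
    m=((hsv[...,0]>7)&(hsv[...,0]<24)&(hsv[...,1]>110)&(d>0)).astype(np.uint8)
    k,l,s,ce=cv2.connectedComponentsWithStats(m)
    for i in range(1,k):
        if s[i,4]<80: continue
        Q=P[l==i];print(n,s[i],np.median(Q,0).round(3),np.percentile(Q,2,axis=0).round(3),np.percentile(Q,98,axis=0).round(3))
    if n=="scene": A=cv2.resize(p[c:e,a:b],(400,360),interpolation=2)
    else: B=cv2.resize(p[c:e,a:b],(284,360),interpolation=2)
cv2.imwrite("pics/crop.png",np.hstack([A,B])[:,:,::-1])
E
```

```text
scene [ 287  157   59   44 1370] [0.574 0.105 0.093] [0.509 0.051 0.048] [0.63  0.228 0.147]
scene [ 392  162   65   59 2962] [0.884 0.276 0.086] [0.799 0.183 0.055] [0.969 0.366 0.121]
scene [232 216  19  12 102] [ 0.431 -0.098  0.022] [ 0.409 -0.104  0.001] [ 0.465 -0.087  0.045]
scene [220 246  44  36 705] [ 0.528 -0.221  0.033] [ 0.465 -0.246  0.007] [ 0.589 -0.192  0.063]
scene [ 307  252   42   38 1254] [ 0.75  -0.1    0.019] [ 0.7   -0.169  0.002] [ 0.808 -0.057  0.05 ]
side [ 328  125   57   48 2184] [0.878 0.276 0.088] [0.785 0.182 0.039] [0.962 0.367 0.12 ]
side [ 246  149   46   60 1536] [0.565 0.105 0.089] [0.504 0.051 0.047] [0.621 0.228 0.146]
side [ 320  226   43   36 1185] [ 0.758 -0.094  0.021] [ 0.699 -0.173  0.002] [ 0.807 -0.055  0.05 ]
side [ 238  269   49   30 1039] [ 0.52  -0.216  0.028] [ 0.46  -0.248  0.006] [ 0.579 -0.192  0.062]
```

View pics/crop.png

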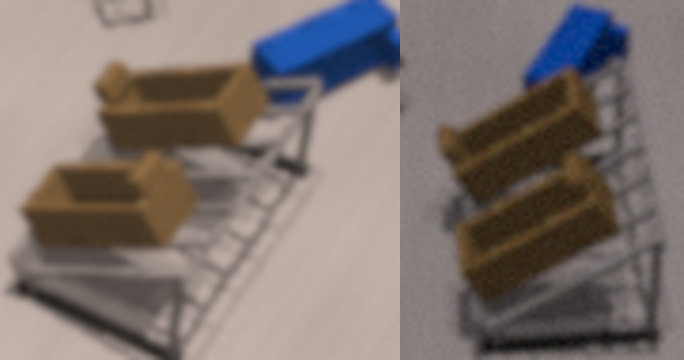

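The crop confirms the choice. The far brown dish, y≈0.2, has its lug at the low end (crop left 115,80), so it is second. The near one, y≈0.08, has its lug at the high end (150,165), so it is third. Next I'll estimate the poses from the rims.

```bash
cat >> h.py <<'E'
def ry(a): return np.array([[np.cos(a),0,-np.sin(a)],[0,1,0],[np.sin(a),0,np.cos(a)]]) # cols x=(c,0,s)
def rect(Q,tilt,pr=True):
    """Q world pts of a dish; tilt rad. rim slab -> minAreaRect; centre of dish in world, yaw deg"""
    S=Q@ry(tilt)                       # dish-ish frame
    h=np.histogram(S[:,2],bins=np.arange(S[:,2].min(),S[:,2].max()+.002,.002))
    return S,h
def wcloud(d,pos,quat):
    from scipy.spatial.transform import Rotation as Ro
    c=calibration("wrist");K=c["intrinsics"];v,u=np.indices(d.shape)
    x=(u-K[0,2])/K[0,0];y=(v-K[1,2])/K[1,1];r=np.hypot(x,y)+1e-9
    t=np.tan(np.minimum(r,1.4))/r
    X=np.stack([x*t*d,y*t*d,d],-1);M=c["mount"]
    X=X@M[:3,:3].T+M[:3,3]
    return X@Ro.from_quat(np.roll(quat,-1)).as_matrix().T+pos
def brown(p,d):
    hsv=cv2.cvtColor(p,cv2.COLOR_RGB2HSV)
    return (hsv[...,0]>7)&(hsv[...,0]<24)&(hsv[...,1]>100)&(d>0)
E
python3 - <<'E'
from h import *
D={"base":[],"second":[],"third":[]}
for n in("scene","side"):
    z=np.load(f"pics/{n}0.npz");p,d=z["p"],z["d"];P=cloud(n,p,d)
    Q=P[brown(p,d)]
    f=lambda x0,x1,y0,y1:Q[(Q[:,0]>x0)&(Q[:,0]<x1)&(Q[:,1]>y0)&(Q[:,1]<y1)&(Q[:,2]>.005)]
    for k,b in {"base":(.44,.62,-.28,-.16),"second":(.48,.68,.145,.26),"third":(.48,.68,.02,.135)}.items():
        q=f(*b);t=0 if k=="base" else np.radians(32)
        S,h=rect(q,t);print(n,k,len(q));print([(round(a*1000),int(c)) for a,c in zip(h[1],h[0]) if c>8])
        print(np.percentile(S,[1,99],axis=0).round(3).tolist())
        D[k].append(S)
np.savez("pics/D.npz",**{k:np.vstack(v) for k,v in D.items()})
E
```

```text
scene base 784
[(5, 26), (7, 39), (9, 60), (11, 35), (13, 28), (15, 25), (17, 30), (19, 20), (21, 27), (23, 21), (25, 29), (27, 27), (29, 25), (31, 21), (33, 37), (35, 22), (37, 35), (39, 73), (41, 61), (43, 49), (45, 16), (59, 14), (61, 18), (63, 9)]
[[0.463, -0.247, 0.006], [0.59, -0.191, 0.064]]
scene second 693
[(-248, 24), (-246, 17), (-244, 22), (-242, 28), (-240, 32), (-238, 28), (-236, 27), (-234, 26), (-232, 39), (-230, 34), (-228, 33), (-226, 29), (-224, 36), (-222, 39), (-220, 37), (-218, 34), (-216, 35), (-214, 40), (-212, 42), (-210, 31), (-208, 9)]
[[0.466, 0.173, -0.25], [0.593, 0.229, -0.192]]
scene third 741
[(-248, 24), (-246, 23), (-244, 37), (-242, 27), (-240, 37), (-238, 26), (-236, 34), (-234, 29), (-232, 30), (-230, 30), (-228, 35), (-226, 34), (-224, 30), (-222, 23), (-220, 36), (-218, 40), (-216, 34), (-214, 47), (-212, 62), (-210, 23), (-208, 9), (-196, 10), (-192, 12)]
[[0.467, 0.05, -0.248], [0.594, 0.11, -0.19]]
side base 1089
[(5, 39), (7, 88), (9, 80), (11, 43), (13, 42), (15, 37), (17, 34), (19, 44), (21, 30), (23, 41), (25, 37), (27, 41), (29, 33), (31, 39), (33, 36), (35, 49), (37, 48), (39, 110), (41, 106), (43, 40), (59, 20), (61, 18), (63, 9)]
[[0.458, -0.248, 0.006], [0.581, -0.19, 0.062]]
side second 726
[(-248, 9), (-246, 10), (-244, 14), (-242, 20), (-240, 19), (-238, 31), (-236, 34), (-234, 45), (-232, 33), (-230, 42), (-228, 32), (-226, 38), (-224, 29), (-222, 29), (-220, 47), (-218, 34), (-216, 38), (-214, 37), (-212, 41), (-210, 57), (-208, 43)]
[[0.463, 0.172, -0.247], [0.586, 0.23, -0.189]]
side third 861
[(-246, 19), (-244, 35), (-242, 38), (-240, 33), (-238, 36), (-236, 34), (-234, 47), (-232, 38), (-230, 31), (-228, 36), (-226, 36), (-224, 33), (-222, 48), (-220, 39), (-218, 38), (-216, 42), (-214, 39), (-212, 70), (-210, 76), (-208, 25), (-192, 17), (-190, 11)]
[[0.463, 0.05, -0.245], [0.588, 0.108, -0.188]]
```

Request:
drive_tool(
  increments=[
    {"dx": 0.0361,"dy": -0.0285,"claw": 0.085},
    {"dx": 0.0361,"dy": -0.0285},
    {"dx": 0.0361,"dy": -0.0285},
    {"dx": 0.0361,"dy": -0.0285},
    {"dx": 0.0361,"dy": -0.0285},
    {"dx": 0.0361,"dy": -0.0285},
    {"dx": 0.0361,"dy": -0.0285},
    {"dx": 0.0361,"dy": -0.0285},
    {"dx": 0.0361,"dy": -0.0285},
    {"dx": 0.0361,"dy": -0.0285},
    {"dx": 0.0361,"dy": -0.0285},
    {"dx": 0.0361,"dy": -0.0285},
    {"wz": 6.85},
    {"wz": 6.85},
    {},
  ],
)

```text
schema error: expected keys claw, dx, dy, dz, wx, wy, wz
```

```bash
cat >> h.py <<'E'
from scipy.spatial.transform import Rotation as Ro
def plan(target,yaw=0,tilt=0,n=1,pos=None,quat=None):
    """tool-frame shift (all before turning) and turn to target; tool x=dish x, z=-dish z"""
    o=get_obs();R0=Ro.from_quat(np.roll(o["tool_rot"],-1)).as_matrix()
    y=np.radians(yaw);Rz=Ro.from_euler("z",y).as_matrix()
    R1=Rz@ry(np.radians(tilt))@np.diag([1,-1,-1])
    d=R0.T@(np.array(target)-o["eef_pos"]);w=Ro.from_matrix(R0.T@R1).as_rotvec(degrees=True)
    print("t",round(o["t"],2),"pos",o["eef_pos"].round(4),"shift mm",(d*1000).round(1),"turn",w.round(2),"w",round(o["gripper_width"],3))
    return d,w
E
python3 - <<'E'
from h import *
o=get_obs();plan(o["eef_pos"])
p,d=read_camera("wrist");cv2.imwrite("pics/w1.png",p[:,:,::-1]);np.savez("pics/w1.npz",p=p,d=d)
P=wcloud(d,o["eef_pos"],o["tool_rot"]);m=brown(p,d)
m&=(P[...,2]>.005)&(abs(P[...,0]-.52)<.12)&(abs(P[...,1]+.22)<.1);Q=P[m]
print(np.percentile(Q,[1,50,99],axis=0).round(4))
T=Q[(Q[:,2]>.036)&(Q[:,2]<.048)];print(len(T),cv2.minAreaRect((T[:,:2]*1000).astype(np.float32)),np.median(T[:,2]))
T=Q[Q[:,2]>.056];print("lug",len(T),cv2.minAreaRect((T[:,:2]*1000).astype(np.float32)))
E
```

```text
t 0.1 pos [ 0.1602 -0.6552  0.2554] shift mm [0. 0. 0.] turn [-0.09  0.02 13.75] w 1.0Traceback (most recent call last):
  File "<stdin>", line 6, in <module>
    return _quantile_unchecked(
        a, q, axis, out, overwrite_input, method, keepdims, weights)
    return _ureduce(a,
                    func=_quantile_ureduce_func,
    ...<5 lines>...
                    overwrite_input=overwrite_input,
                    method=method)
    r = func(a, **kwargs)
    result = _quantile(arr,
                       quantiles=q,
    ...<2 lines>...
                       out=out,
                       weights=wgt)
    slices_having_nans = np.isnan(arr[-1, ...])
                                  ~~~^^^^^^^^^
IndexError: index -1 is out of bounds for axis 0 with size 0
```

View pics/w1.png

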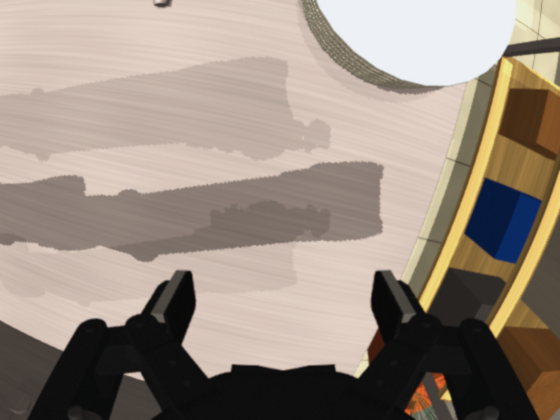

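The move was refused because every row needs all seven keys. The wrist view only shows empty counter with the fingertips at (180,300) and (390,300). I'm resending it in full.

Request:
drive_tool(
  increments=[
    {"dx": 0.036,"dy": -0.0285,"dz": 0,"wx": 0,"wy": 0,"wz": 0,"claw": 0.085},
    {"dx": 0.036,"dy": -0.0285,"dz": 0,"wx": 0,"wy": 0,"wz": 0,"claw": 0.085},
    {"dx": 0.036,"dy": -0.0285,"dz": 0,"wx": 0,"wy": 0,"wz": 0,"claw": 0.085},
    {"dx": 0.036,"dy": -0.0285,"dz": 0,"wx": 0,"wy": 0,"wz": 0,"claw": 0.085},
    {"dx": 0.036,"dy": -0.0285,"dz": 0,"wx": 0,"wy": 0,"wz": 0,"claw": 0.085},
    {"dx": 0.036,"dy": -0.0285,"dz": 0,"wx": 0,"wy": 0,"wz": 0,"claw": 0.085},
    {"dx": 0.036,"dy": -0.0285,"dz": 0,"wx": 0,"wy": 0,"wz": 0,"claw": 0.085},
    {"dx": 0.036,"dy": -0.0285,"dz": 0,"wx": 0,"wy": 0,"wz": 0,"claw": 0.085},
    {"dx": 0.036,"dy": -0.0285,"dz": 0,"wx": 0,"wy": 0,"wz": 0,"claw": 0.085},
    {"dx": 0.036,"dy": -0.0285,"dz": 0,"wx": 0,"wy": 0,"wz": 0,"claw": 0.085},
    {"dx": 0.036,"dy": -0.0285,"dz": 0,"wx": 0,"wy": 0,"wz": 0,"claw": 0.085},
    {"dx": 0.036,"dy": -0.0285,"dz": 0,"wx": 0,"wy": 0,"wz": 0,"claw": 0.085},
    {"dx": 0,"dy": 0,"dz": 0,"wx": 0,"wy": 0,"wz": 6.9,"claw": 0.085},
    {"dx": 0,"dy": 0,"dz": 0,"wx": 0,"wy": 0,"wz": 6.9,"claw": 0.085},
    {"dx": 0,"dy": 0,"dz": 0,"wx": 0,"wy": 0,"wz": 0,"claw": 0.085},
  ],
)

```text
t: 2.02
eef_pos: [0.4986, -0.2207, 0.2561]
tool_rot: [-0.0, 1.0, 0.0, -0.0]
contact_force: [-0.4, -0.4, 0.1]
gripper_width: 0.995
grasp_force: 0.0
```

```bash
cat >> h.py <<'E'
def look(c,tilt,fn):
    """wrist look at dish near world c (centre); prints rim rectangle, lug in tilt frame and dish centre"""
    o=get_obs();plan(o["eef_pos"]);p,d=read_camera("wrist");cv2.imwrite(f"pics/{fn}.png",p[:,:,::-1]);np.savez(f"pics/{fn}.npz",p=p,d=d,pos=o["eef_pos"],q=o["tool_rot"])
    P=wcloud(d,o["eef_pos"],o["tool_rot"]);T=ry(np.radians(tilt));S=(P-np.array(c))@T
    m=brown(p,d)&(abs(S[...,0])<.1)&(abs(S[...,1])<.055)&(S[...,2]>-.03)&(S[...,2]<.06);Q=S[m]*1000
    print(len(Q),"pct",np.percentile(Q,[.5,50,99.5],axis=0).round(1).tolist())
    h=np.histogram(Q[:,2],bins=np.arange(-30,60,2));print([(int(a),int(n)) for a,n in zip(h[1],h[0]) if n>len(Q)*.03])
    for nm,a,b in(("rim",15,27),("lug",34,50)):
        t=Q[(Q[:,2]>a)&(Q[:,2]<b)]
        if len(t)>20: print(nm,len(t),cv2.minAreaRect(t[:,:2].astype(np.float32)),"med z",np.median(t[:,2]).round(1),"plane",np.linalg.lstsq(np.c_[t[:,:2],np.ones(len(t))],t[:,2],rcond=None)[0].round(3))
E
python3 -c "
from h import *
look((.523,-.22,.021),0,'w2')"
```

```text
t 2.02 pos [ 0.4986 -0.2207  0.2561] shift mm [0. 0. 0.] turn [-0.    0.03  0.01] w 0.995
5398 pct [[-62.8, -25.6, -13.8], [-11.0, 4.6, 15.0], [65.3, 33.6, 42.1]]
[(-14, 959), (-12, 1176), (18, 247), (20, 1700), (40, 343)]
rim 2187 ((0.8241004943847656, 4.314294815063477), (129.4698028564453, 57.504634857177734), 1.6253879070281982) med z 20.9 plane [3.000e-03 0.000e+00 2.076e+01]
lug 511 ((58.90534210205078, 6.280623435974121), (13.14208698272705, 35.476383209228516), 1.7509583234786987) med z 40.7 plane [1.0000e-02 6.0000e-03 3.9963e+01]
```

Request:
drive_tool(
  increments=[
    {"dx": -0.001,"dy": -0.035,"dz": 0,"wx": 0,"wy": 0,"wz": 0,"claw": 0.085},
    {"dx": -0.001,"dy": -0.035,"dz": 0,"wx": 0,"wy": 0,"wz": 0,"claw": 0.085},
    {"dx": -0.001,"dy": -0.035,"dz": 0,"wx": 0,"wy": 0,"wz": 0,"claw": 0.085},
    {"dx": -0.001,"dy": -0.035,"dz": 0,"wx": 0,"wy": 0,"wz": 0,"claw": 0.085},
    {"dx": -0.001,"dy": -0.035,"dz": 0,"wx": 0,"wy": 0,"wz": 0,"claw": 0.085},
    {"dx": -0.001,"dy": -0.035,"dz": 0,"wx": 0,"wy": 0,"wz": 0,"claw": 0.085},
    {"dx": -0.001,"dy": -0.035,"dz": 0,"wx": 0,"wy": 0,"wz": 0,"claw": 0.085},
    {"dx": -0.001,"dy": -0.035,"dz": 0,"wx": 0,"wy": 0,"wz": 0,"claw": 0.085},
    {"dx": -0.001,"dy": -0.035,"dz": 0,"wx": 0,"wy": 0,"wz": 0,"claw": 0.085},
    {"dx": 0,"dy": -0.035,"dz": 0.01,"wx": 0,"wy": 0,"wz": 0,"claw": 0.085},
    {"dx": 0,"dy": -0.035,"dz": 0.015,"wx": 0,"wy": 0,"wz": 0,"claw": 0.085},
    {"dx": 0,"dy": -0.035,"dz": 0.015,"wx": 0,"wy": 0,"wz": 0,"claw": 0.085},
    {"dx": 0,"dy": 0,"dz": 0,"wx": 0,"wy": 6.4,"wz": 0,"claw": 0.085},
    {"dx": 0,"dy": 0,"dz": 0,"wx": 0,"wy": 6.4,"wz": 0,"claw": 0.085},
    {"dx": 0,"dy": 0,"dz": 0,"wx": 0,"wy": 6.4,"wz": 0,"claw": 0.085},
    {"dx": 0,"dy": 0,"dz": 0,"wx": 0,"wy": 6.4,"wz": 0,"claw": 0.085},
    {"dx": 0,"dy": 0,"dz": 0,"wx": 0,"wy": 6.4,"wz": 0,"claw": 0.085},
    {"dx": 0,"dy": 0,"dz": 0,"wx": 0,"wy": 0,"wz": 0,"claw": 0.085},
  ],
)

```text
t: 4.32
eef_pos: [0.4912, 0.198, 0.2122]
tool_rot: [0.006, 0.972, 0.003, 0.234]
contact_force: [-0.3, -0.6, -0.1]
gripper_width: 0.993
grasp_force: 0.0
```

```bash
python3 -c "
from h import *
look((.569,.201,.083),32,'w3')
try:
  import station;print([k for k in dir(station) if not k.startswith('_')]); print(finger_overhang)
except Exception as e: print(e)"
```

```text
t 4.33 pos [0.4912 0.198  0.2122] shift mm [0. 0. 0.] turn [  0.74 -27.09   0.33] w 0.993
11630 pct [[-63.3, -24.7, -13.9], [-0.6, 4.1, -3.4], [64.1, 32.2, 41.3]]
[(-14, 3383), (-12, 2038), (18, 700), (20, 2848), (40, 390)]
rim 3918 ((-0.81951904296875, 3.7117881774902344), (130.24835205078125, 57.73299789428711), 0.4934450089931488) med z 20.6 plane [-8.0000e-03  5.0000e-03  2.0632e+01]
lug 667 ((-58.34230041503906, 3.363983154296875), (13.838594436645508, 34.84284591674805), 0.20245705544948578) med z 40.2 plane [-2.9800e-01  1.0000e-02  2.2682e+01]
['PlanningError', 'calibration', 'finger_overhang', 'get_obs', 'hand_in', 'read_camera']
0.025
```

View pics/w3.png

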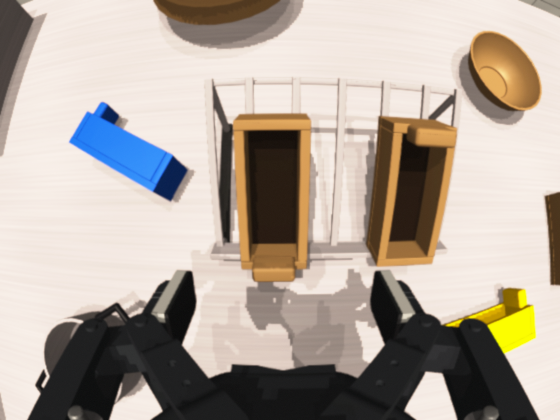

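The second dish sits at (272,190) with its lug at the low end (273,268). The third is at (415,190) with its lug at the high end (432,133). The tilt is about 5° short, so I'll finish it and then go in.

```bash
python3 -c "
from h import *
plan((.5167,.2047,.1592),.4,32)"
```

```text
t 4.38 pos [0.4916 0.1981 0.2125] shift mm [-1.9 -7.3 58.8] turn [0.79 4.91 0.08] w 0.996
```

Request:
drive_tool(
  increments=[
    {"dx": -0.001,"dy": -0.0037,"dz": 0.029,"wx": 0,"wy": 0,"wz": 0,"claw": 0.085},
    {"dx": -0.001,"dy": -0.0037,"dz": 0.029,"wx": 0,"wy": 0,"wz": 0,"claw": 0.085},
    {"dx": 0,"dy": 0,"dz": 0,"wx": 0.8,"wy": 4.9,"wz": 0.1,"claw": 0.085},
    {"dx": 0,"dy": 0,"dz": 0,"wx": 0,"wy": 0,"wz": 0,"claw": 0.085},
  ],
)

```text
t: 4.88
eef_pos: [0.5162, 0.203, 0.153]
tool_rot: [0.007, 0.97, 0.002, 0.243]
contact_force: [-1.7, 1.0, -0.4]
gripper_width: 0.993
grasp_force: 0.0
```

```bash
python3 -c "
from h import *
plan((.5591,.2047,.0914),.4,32)
look((.5685,.2047,.082),32,'w4')"
```

```text
t 4.88 pos [0.5162 0.203  0.153 ] shift mm [ 8.7 -2.6 74.5] turn [0.94 3.84 0.12] w 0.993
t 4.88 pos [0.5162 0.203  0.153 ] shift mm [0. 0. 0.] turn [  0.85 -28.16   0.25] w 0.993
19461 pct [[-62.4, -28.4, -13.1], [2.1, 0.2, 1.9], [65.1, 28.5, 41.8]]
[(-14, 2338), (-12, 6144), (20, 5239), (22, 752), (40, 671)]
rim 6792 ((0.29994964599609375, 0.05953025817871094), (129.96829223632812, 58.04556655883789), 0.636986255645752) med z 21.2 plane [-5.000e-03  7.000e-03  2.112e+01]
lug 1117 ((-56.70259475708008, -0.7765331268310547), (14.129107475280762, 35.90811538696289), 0.04321593791246414) med z 40.7 plane [-3.5100e-01  3.0000e-03  2.0522e+01]
```

```bash
python3 -c "
from h import *
print(get_obs()['q'].round(3))"
```

```text
[-0.91   0.292  0.3    2.264  0.815  0.291 -2.957]
```

Joint 7 is at its limit (-2.957), which is what stops the tilt. A half turn about the tool's z gives the same grasp, so I'll back off and test the turning direction.

Request:
drive_tool(
  increments=[
    {"dx": 0,"dy": 0,"dz": -0.03,"wx": 0,"wy": 0,"wz": 0,"claw": 0.085},
    {"dx": 0,"dy": 0,"dz": -0.03,"wx": 0,"wy": 0,"wz": 0,"claw": 0.085},
    {"dx": 0,"dy": 0,"dz": 0,"wx": 0,"wy": 0,"wz": 10,"claw": 0.085},
  ],
)

```text
t: 5.3
eef_pos: [0.4886, 0.2031, 0.2087]
tool_rot: [-0.017, 0.966, -0.085, 0.243]
contact_force: [0.1, -1.1, -1.0]
gripper_width: 1.002
grasp_force: 0.0
```

```bash
python3 -c "
from h import *
print(get_obs()['q'].round(3));plan((.5,.2,.2),0,32)"
```

```text
[-1.101  0.144  0.45   2.279  0.634  0.415 -2.958]
t 5.3 pos [0.4886 0.2031 0.2087] shift mm [ 6.4  2.  13. ] turn [ 0.77  3.71 -9.95] w 1.002
```

Request:
drive_tool(
  increments=[
    {"dx": 0,"dy": 0,"dz": 0,"wx": 0,"wy": 0,"wz": -10,"claw": 0.085},
    {"dx": 0,"dy": 0,"dz": 0,"wx": 0,"wy": 0,"wz": -10,"claw": 0.085},
    {"dx": 0,"dy": 0,"dz": 0,"wx": 0,"wy": 0,"wz": -10,"claw": 0.085},
    {"dx": 0,"dy": 0,"dz": 0,"wx": 0,"wy": 0,"wz": -10,"claw": 0.085},
    {"dx": 0,"dy": 0,"dz": 0,"wx": 0,"wy": 0,"wz": -10,"claw": 0.085},
  ],
)

```text
t: 5.92
eef_pos: [0.4887, 0.2026, 0.2074]
tool_rot: [0.09, 0.91, 0.336, 0.227]
contact_force: [-0.2, 0.1, 0.2]
gripper_width: 0.993
grasp_force: 0.0
```

```bash
sed -i 's/def plan(target,yaw=0,tilt=0,n=1,pos=None,quat=None):/def plan(target,yaw=0,tilt=0,flip=1):/; s/@np.diag(\[1,-1,-1\])$/@np.diag([1,-1,-1])@np.diag([flip,flip,1])/' h.py; python3 -c "
from h import *
print(get_obs()['q'].round(3));plan((.5,.2,.2),0,32,-1)"
```

```text
[-0.986  0.144  0.321  2.273  0.677  0.431 -2.118]
t 5.92 pos [0.4887 0.2026 0.2074] shift mm [ 3.3  6.1 11.9] turn [  -4.88   -0.9  -139.25] w 0.993
```

Request:
drive_tool(
  increments=[
    {"dx": 0,"dy": 0,"dz": 0,"wx": 0,"wy": 0,"wz": -10,"claw": 0.085},
    {"dx": 0,"dy": 0,"dz": 0,"wx": 0,"wy": 0,"wz": -10,"claw": 0.085},
    {"dx": 0,"dy": 0,"dz": 0,"wx": 0,"wy": 0,"wz": -10,"claw": 0.085},
    {"dx": 0,"dy": 0,"dz": 0,"wx": 0,"wy": 0,"wz": -10,"claw": 0.085},
    {"dx": 0,"dy": 0,"dz": 0,"wx": 0,"wy": 0,"wz": -10,"claw": 0.085},
    {"dx": 0,"dy": 0,"dz": 0,"wx": 0,"wy": 0,"wz": -10,"claw": 0.085},
    {"dx": 0,"dy": 0,"dz": 0,"wx": 0,"wy": 0,"wz": -10,"claw": 0.085},
    {"dx": 0,"dy": 0,"dz": 0,"wx": 0,"wy": 0,"wz": -10,"claw": 0.085},
    {"dx": 0,"dy": 0,"dz": 0,"wx": 0,"wy": 0,"wz": -10,"claw": 0.085},
    {"dx": 0,"dy": 0,"dz": 0,"wx": 0,"wy": 0,"wz": -10,"claw": 0.085},
    {"dx": 0,"dy": 0,"dz": 0,"wx": 0,"wy": 0,"wz": -10,"claw": 0.085},
    {"dx": 0,"dy": 0,"dz": 0,"wx": 0,"wy": 0,"wz": -10,"claw": 0.085},
    {"dx": 0,"dy": 0,"dz": 0,"wx": 0,"wy": 0,"wz": -10,"claw": 0.085},
    {"dx": 0,"dy": 0,"dz": 0,"wx": 0,"wy": 0,"wz": -9.3,"claw": 0.085},
    {"dx": 0,"dy": 0,"dz": 0,"wx": 0,"wy": -4,"wz": 0,"claw": 0.085},
    {"dx": 0,"dy": 0,"dz": 0,"wx": 0,"wy": 0,"wz": 0,"claw": 0.085},
  ],
)

```text
t: 7.92
eef_pos: [0.4878, 0.2024, 0.2069]
tool_rot: [0.277, 0.004, 0.961, -0.005]
contact_force: [0.1, 0.3, -1.0]
gripper_width: 0.998
grasp_force: 0.0
```

```bash
python3 -c "
from h import *
print(get_obs()['q'].round(3));plan((.5167,.2047,.1592),0.5,32,-1)
look((.5685,.2047,.082),32,'w5')"
```

```text
[-0.778  0.14   0.058  2.302  0.962  0.446  0.008]
t 7.92 pos [0.4878 0.2024 0.2069] shift mm [ 1.   3.  55.7] turn [-0.99  0.19 -0.67] w 0.998
t 7.92 pos [0.4878 0.2024 0.2069] shift mm [0. 0. 0.] turn [ 49.79   0.98 172.52] w 0.998
9570 pct [[-65.2, -28.7, -13.4], [-10.0, -1.7, 2.4], [60.3, 28.2, 42.2]]
[(-14, 1648), (-12, 2569), (18, 324), (20, 2325), (40, 717)]
rim 3052 ((-1.3130645751953125, 0.076629638671875), (128.41067504882812, 57.735862731933594), 0.7772273421287537) med z 20.9 plane [-6.0000e-03  6.0000e-03  2.0667e+01]
lug 1019 ((-58.003662109375, -0.4709930419921875), (14.29964828491211, 35.63996124267578), 0.5784420967102051) med z 40.8 plane [6.4000e-02 1.8000e-02 4.4379e+01]
```

Request:
drive_tool(
  increments=[
    {"dx": 0.001,"dy": 0.003,"dz": 0.025,"wx": -1,"wy": 0.2,"wz": -0.7,"claw": 0.085},
    {"dx": 0,"dy": 0,"dz": 0.03,"wx": 0,"wy": 0,"wz": 0,"claw": 0.085},
    {"dx": 0,"dy": 0,"dz": 0.03,"wx": 0,"wy": 0,"wz": 0,"claw": 0.085},
    {"dx": 0,"dy": 0,"dz": 0.01,"wx": 0,"wy": 0,"wz": 0,"claw": 0.085},
    {"dx": 0,"dy": 0,"dz": 0,"wx": 0,"wy": 0,"wz": 0,"claw": 0.085},
  ],
)

```text
t: 8.6
eef_pos: [0.5386, 0.2058, 0.1251]
tool_rot: [0.275, -0.004, 0.961, 0.001]
contact_force: [-0.7, 0.2, -0.3]
gripper_width: 1.001
grasp_force: 0.0
```

```bash
python3 -c "
from h import *
print(get_obs()['q'].round(3));plan((.5591,.2047,.0914),0.6,32,-1)"
```

```text
[-0.798  0.371  0.186  2.273  1.413  0.255 -0.409]
t 8.6 pos [0.5386 0.2058 0.1251] shift mm [ 0.4 -1.2 39.5] turn [-0.09 -0.02 -0.1 ] w 1.001
```

Request:
drive_tool(
  increments=[
    {"dx": 0.0004,"dy": -0.0012,"dz": 0.013,"wx": 0,"wy": 0,"wz": 0,"claw": 0.085},
    {"dx": 0,"dy": 0,"dz": 0.013,"wx": 0,"wy": 0,"wz": 0,"claw": 0.085},
    {"dx": 0,"dy": 0,"dz": 0.013,"wx": 0,"wy": 0,"wz": 0,"claw": 0.085},
    {"dx": 0,"dy": 0,"dz": 0,"wx": 0,"wy": 0,"wz": 0,"claw": 0.085},
  ],
)

```text
t: 9.1
eef_pos: [0.5586, 0.2049, 0.0924]
tool_rot: [0.276, -0.004, 0.961, 0.001]
contact_force: [0.6, 0.1, 0.9]
gripper_width: 0.996
grasp_force: 0.0
```

```bash
python3 -c "
from h import *
print(get_obs()['q'].round(3));plan((.5591,.2047,.0914),0.6,32,-1)"
```

```text
[-0.741  0.459  0.156  2.247  1.695  0.24  -0.679]
t 9.1 pos [0.5586 0.2049 0.0924] shift mm [ 0.1 -0.2  1.1] turn [-0.04  0.02 -0.1 ] w 0.996
```

Close and lift, first along the dish's normal.

Request:
drive_tool(
  increments=[
    {"dx": 0,"dy": 0,"dz": 0.001,"wx": 0,"wy": 0,"wz": 0,"claw": 0.065},
    {"dx": 0,"dy": 0,"dz": 0,"wx": 0,"wy": 0,"wz": 0,"claw": 0.05},
    {"dx": 0,"dy": 0,"dz": 0,"wx": 0,"wy": 0,"wz": 0,"claw": 0.05},
    {"dx": 0,"dy": 0,"dz": 0,"wx": 0,"wy": 0,"wz": 0,"claw": 0.05},
    {"dx": 0,"dy": 0,"dz": 0,"wx": 0,"wy": 0,"wz": 0,"claw": 0.05},
  ],
  newtons=60,
)

```text
t: 9.72
eef_pos: [0.5586, 0.2051, 0.0922]
tool_rot: [0.276, -0.004, 0.961, 0.001]
contact_force: [-3.3, -1.4, 6.5]
gripper_width: 0.672
grasp_force: 64.3
```

Request:
drive_tool(
  increments=[
    {"dx": 0,"dy": 0,"dz": -0.006,"wx": 0,"wy": 0,"wz": 0,"claw": 0.05},
    {"dx": 0,"dy": 0,"dz": -0.015,"wx": 0,"wy": 0,"wz": 0,"claw": 0.05},
    {"dx": 0,"dy": 0,"dz": -0.025,"wx": 0,"wy": 0,"wz": 0,"claw": 0.05},
    {"dx": 0,"dy": 0,"dz": -0.03,"wx": 0,"wy": 0,"wz": 0,"claw": 0.05},
    {"dx": 0,"dy": 0,"dz": -0.03,"wx": 0,"wy": 0,"wz": 0,"claw": 0.05},
    {"dx": 0,"dy": 0,"dz": -0.03,"wx": 0,"wy": 0,"wz": 0,"claw": 0.05},
    {"dx": 0,"dy": 0,"dz": 0,"wx": 0,"wy": 0,"wz": 0,"claw": 0.05},
  ],
)

```text
t: 10.6
eef_pos: [0.4856, 0.2049, 0.2078]
tool_rot: [0.276, -0.005, 0.961, 0.003]
contact_force: [1.0, -0.2, -4.6]
gripper_width: 0.668
grasp_force: 66.0
```

```bash
python3 -c "
from h import *
print(get_obs()['q'].round(3),get_obs()['contact_force']);o=get_obs();plan(o['eef_pos'],0.6,0,-1)
look((o['eef_pos']-ry(np.radians(32))@[-.003,0,.013]),32,'w6')"
```

```text
[-0.833  0.131  0.123  2.311  0.941  0.417  0.044] [ 0.97388721 -0.17872812 -4.57923395]
t 10.6 pos [0.4856 0.2049 0.2078] shift mm [0. 0. 0.] turn [ 1.300e-01  3.207e+01 -3.000e-02] w 0.668
t 10.6 pos [0.4856 0.2049 0.2078] shift mm [0. 0. 0.] turn [ -49.57    0.45 -172.47] w 0.668
25713 pct [[-65.3, -29.1, -14.8], [-31.7, -1.2, 19.7], [57.5, 27.9, 41.4]]
[(-14, 4587), (-12, 922), (18, 3525), (20, 5007), (38, 2611), (40, 2481)]
rim 9486 ((-15.0948486328125, -0.5858230590820312), (100.74687957763672, 59.02992630004883), 0.925410807132721) med z 20.1 plane [-5.0000e-03  9.0000e-03  1.9902e+01]
lug 5606 ((-58.045188903808594, -1.2448043823242188), (14.625499725341797, 36.44684600830078), 1.0010112524032593) med z 39.9 plane [1.0700e-01 1.2000e-02 4.6005e+01]
```

Request:
drive_tool(
  increments=[
    {"dx": 0,"dy": -0.01,"dz": -0.006,"wx": 0,"wy": 4,"wz": 0,"claw": 0.05},
    {"dx": 0,"dy": -0.02,"dz": -0.006,"wx": 0,"wy": 4,"wz": 0,"claw": 0.05},
    {"dx": 0,"dy": -0.03,"dz": -0.006,"wx": 0,"wy": 4,"wz": 0,"claw": 0.05},
    {"dx": 0,"dy": -0.03,"dz": -0.006,"wx": 0,"wy": 4,"wz": 0,"claw": 0.05},
    {"dx": 0,"dy": -0.03,"dz": -0.006,"wx": 0,"wy": 4,"wz": 0,"claw": 0.05},
    {"dx": 0,"dy": -0.03,"dz": -0.006,"wx": 0,"wy": 4,"wz": 0,"claw": 0.05},
    {"dx": 0,"dy": -0.03,"dz": 0,"wx": 0,"wy": 4,"wz": 0,"claw": 0.05},
    {"dx": 0,"dy": -0.03,"dz": 0,"wx": 0,"wy": 4,"wz": 0,"claw": 0.05},
    {"dx": 0,"dy": -0.03,"dz": 0,"wx": 0,"wy": 0,"wz": 0,"claw": 0.05},
    {"dx": 0,"dy": -0.03,"dz": 0,"wx": 0,"wy": 0,"wz": 0,"claw": 0.05},
    {"dx": 0,"dy": -0.03,"dz": 0,"wx": 0,"wy": 0,"wz": 0,"claw": 0.05},
    {"dx": 0,"dy": -0.03,"dz": 0,"wx": 0,"wy": 0,"wz": 0,"claw": 0.05},
    {"dx": 0,"dy": -0.03,"dz": 0,"wx": 0,"wy": 0,"wz": 0,"claw": 0.05},
    {"dx": 0,"dy": -0.03,"dz": 0,"wx": 0,"wy": 0,"wz": 0,"claw": 0.05},
    {"dx": 0,"dy": -0.03,"dz": 0,"wx": 0,"wy": 0,"wz": 0,"claw": 0.05},
    {"dx": 0,"dy": -0.02,"dz": 0,"wx": 0,"wy": 0,"wz": 0,"claw": 0.05},
    {"dx": 0,"dy": 0,"dz": 0,"wx": 0,"wy": 0,"wz": 0,"claw": 0.05},
  ],
)

```text
t: 12.78
eef_pos: [0.4763, -0.238, 0.2382]
tool_rot: [-0.002, -0.003, 1.0, -0.001]
contact_force: [-0.3, 1.3, -4.5]
gripper_width: 0.667
grasp_force: 65.7
```

```bash
python3 -c "
from h import *
print(get_obs()['q'].round(3));plan((.4958,-.2158,.137),1.4,0,-1)"
```

```text
[ 0.042  0.27   0.364  1.934 -0.112  0.959  2.034]
t 12.78 pos [ 0.4763 -0.238   0.2382] shift mm [-20.   22.4 101.1] turn [-0.13 -0.18 -1.08] w 0.667
```

Request:
drive_tool(
  increments=[
    {"dx": -0.01,"dy": 0.0112,"dz": 0.0,"wx": 0,"wy": 0,"wz": 0,"claw": 0.05},
    {"dx": -0.01,"dy": 0.0112,"dz": 0.015,"wx": -0.1,"wy": -0.2,"wz": -1.1,"claw": 0.05},
    {"dx": 0,"dy": 0,"dz": 0.03,"wx": 0,"wy": 0,"wz": 0,"claw": 0.05},
    {"dx": 0,"dy": 0,"dz": 0.03,"wx": 0,"wy": 0,"wz": 0,"claw": 0.05},
    {"dx": 0,"dy": 0,"dz": 0.026,"wx": 0,"wy": 0,"wz": 0,"claw": 0.05},
    {"dx": 0,"dy": 0,"dz": 0,"wx": 0,"wy": 0,"wz": 0,"claw": 0.05},
  ],
)

```text
t: 13.52
eef_pos: [0.4963, -0.2104, 0.1361]
tool_rot: [-0.001, -0.016, 1.0, 0.002]
contact_force: [-0.2, 0.1, -3.3]
gripper_width: 0.671
grasp_force: 65.7
```

```bash
cat >> h.py <<'E'
def slab(n,x,y,levels):
    """brown point extents (mm) per height slab in a fixed camera"""
    p,d=read_camera(n);P=cloud(n,p,d);Q=P[brown(p,d)]
    Q=Q[(abs(Q[:,0]-x)<.14)&(abs(Q[:,1]-y)<.08)]
    for a,b in levels:
        t=Q[(Q[:,2]>a)&(Q[:,2]<b)]*1000
        if len(t)>15: print(n,a,b,len(t),"lo",np.percentile(t,2,axis=0).round(1),"hi",np.percentile(t,98,axis=0).round(1),"rect",[np.round(v,1) for v in cv2.minAreaRect(t[:,:2].astype(np.float32))])
    return p
E
python3 -c "
from h import *
plan((.4958,-.2158,.077),1.4,0,-1)
for n in('scene','side'):
  p=slab(n,.52,-.218,[(.008,.03),(.03,.046),(.052,.066),(.1,.115),(.11,.14),(.146,.17)])
  cv2.imwrite('pics/%s1.png'%n,p[:,:,::-1])
look((.4988,-.2164,.123),0,'w7')
z=np.load('pics/w7.npz');P=wcloud(z['d'],z['pos'],z['q']);Q=P[brown(z['p'],z['d'])];Q=Q[(abs(Q[:,0]-.52)<.14)&(abs(Q[:,1]+.218)<.08)]*1000
for a,b in((8,30),(36,48),(52,66)):
  t=Q[(Q[:,2]>a)&(Q[:,2]<b)];print(a,len(t),np.percentile(t,[1,99],axis=0).round(1).tolist() if len(t)>5 else '')
"
```

```text
t 13.53 pos [ 0.4963 -0.2104  0.1361] shift mm [ 0.6 -5.6 59.1] turn [ 0.2  -0.08  0.43] w 0.671
scene 0.008 0.03 266 lo [ 465.2 -246.9    8.2] hi [ 589.2 -193.4   29.2] rect [array([ 527. , -219.4]), array([125.3,  54.5]), np.float64(2.0)]
scene 0.03 0.046 235 lo [ 464.3 -246.9   30.6] hi [ 589.7 -192.2   45.2] rect [array([ 525.9, -220.1]), array([129. ,  54.4]), np.float64(2.8)]
scene 0.052 0.066 61 lo [ 575.  -232.4   54.6] hi [ 589.5 -198.9   65.4] rect [array([ 582., -215.]), array([14.8, 35.3]), np.float64(1.9)]
scene 0.1 0.115 135 lo [ 485.3 -239.9  102. ] hi [ 565.1 -186.9  114.5] rect [array([ 521.8, -213. ]), array([87. , 55.2]), np.float64(1.9)]
scene 0.11 0.14 313 lo [ 443.8 -239.7  110.4] hi [ 565.5 -186.8  139.5] rect [array([ 503.2, -204.2]), array([125.,  74.]), np.float64(1.5)]
scene 0.146 0.17 83 lo [ 441.1 -237.3  146.2] hi [ 560.6 -161.   167. ] rect [array([ 500.5, -200.4]), array([120.5,  80.4]), np.float64(1.4)]
side 0.008 0.03 467 lo [ 461.9 -247.8    8.2] hi [ 576.6 -193.1   29.4] rect [array([ 519.7, -220. ]), array([123.5,  56.1]), np.float64(0.5)]
side 0.
[... 607 characters left out ...]
hi [ 556.5 -186.2  167.6] rect [array([ 495.4, -226.7]), array([125.8,  81.8]), np.float64(0.4)]
t 13.62 pos [ 0.4981 -0.2119  0.1388] shift mm [0. 0. 0.] turn [-3.2000e-01  1.6000e-01 -1.7824e+02] w 0.667
32025 pct [[-63.0, -25.4, -10.8], [-19.3, 3.5, 16.3], [60.3, 32.3, 44.9]]
[(-10, 10501), (-8, 1198), (22, 4551), (24, 3991), (42, 3358), (44, 1637)]
rim 10024 ((-10.997196197509766, 3.585123062133789), (103.37361907958984, 59.038333892822266), 1.732417345046997) med z 23.8 plane [4.0000e-03 4.0000e-03 2.3274e+01]
lug 5854 ((-55.31731033325195, 2.205951690673828), (14.798722267150879, 36.28787612915039), 2.5840184688568115) med z 43.6 plane [1.9300e-01 1.0000e-02 5.3951e+01]
8 0 
36 0 
52 0
```

Request:
drive_tool(
  increments=[
    {"dx": 0.0025,"dy": -0.005,"dz": 0.01,"wx": 0,"wy": 0,"wz": 0,"claw": 0.05},
    {"dx": 0,"dy": 0,"dz": 0.012,"wx": 0,"wy": 0,"wz": 0,"claw": 0.05},
    {"dx": 0,"dy": 0,"dz": 0.012,"wx": 0,"wy": 0,"wz": 0,"claw": 0.05},
    {"dx": 0,"dy": 0,"dz": 0.01,"wx": 0,"wy": 0,"wz": 0,"claw": 0.05},
    {"dx": 0,"dy": 0,"dz": 0,"wx": 0,"wy": 0,"wz": 0,"claw": 0.05},
    {"dx": 0,"dy": 0,"dz": 0,"wx": 0,"wy": 0,"wz": 0,"claw": 0.05},
  ],
)

```text
t: 14.42
eef_pos: [0.4954, -0.218, 0.0949]
tool_rot: [0.002, -0.014, 1.0, 0.001]
contact_force: [-0.0, -0.1, -5.1]
gripper_width: 0.666
grasp_force: 66.0
```

```bash
python3 -c "
from h import *
for n in('scene','side'):
  p=slab(n,.52,-.218,[(.01,.04),(.052,.064),(.066,.08),(.066,.1)])
  plan((.4958,-.2165,.076),1.4,0,-1)
  c=(slice(220,310),slice(190,310)) if n=='scene' else (slice(235,315),slice(205,325))
  cv2.imwrite('pics/%s2.png'%n,cv2.resize(p[c],None,fx=5,fy=5,interpolation=2)[:,:,::-1])
"
```

```text
scene 0.01 0.04 249 lo [ 468.8 -247.3   10.7] hi [ 589.1 -193.    39.5] rect [array([ 526.5, -218.7]), array([127.2,  57. ]), np.float64(1.2)]
scene 0.052 0.064 70 lo [ 535.6 -245.6   52.8] hi [ 589.5 -199.    63.8] rect [array([ 553.3, -233.4]), array([94.6, 36.1]), np.float64(36.4)]
scene 0.066 0.08 165 lo [ 484.3 -246.9   66.6] hi [ 564.2 -194.9   79.4] rect [array([ 535.8, -220.6]), array([108.6,  53.2]), np.float64(0.9)]
scene 0.066 0.1 344 lo [ 441.8 -247.2   67.2] hi [ 564.6 -194.6   99.4] rect [array([ 513.3, -225.9]), array([156.1,  66. ]), np.float64(6.3)]
t 14.47 pos [ 0.4956 -0.218   0.0951] shift mm [-0.2  1.5 19.1] turn [0.07 0.25 0.26] w 0.665
side 0.01 0.04 351 lo [ 461.3 -248.    10.4] hi [ 579.  -193.3   39.8] rect [array([ 516.8, -229.8]), array([121.1,  58.6]), np.float64(12.8)]
side 0.052 0.064 83 lo [ 460.  -248.7   54.2] hi [ 582.1 -201.6   63.8] rect [array([ 522.2, -238.9]), array([133.9,  36.6]), np.float64(22.5)]
side 0.066 0.08 279 lo [ 438.8 -249.8   67. ] hi [ 553.7 -195.3   79.5] rect [array([ 495.2, -224. ]), array([123. ,  56.6]), np.float64(2.3)]
side 0.066 0.1 599 lo [ 438.2 -250.5   67.1] hi [ 555.2 -194.8   99.5] rect [array([ 495.9, -228.2]), array([123.2,  68.1]), np.float64(0.9)]
t 14.53 pos [ 0.4956 -0.218   0.0952] shift mm [-0.2  1.5 19.2] turn [0.07 0.26 0.25] w 0.67
```

View pics/side2.png

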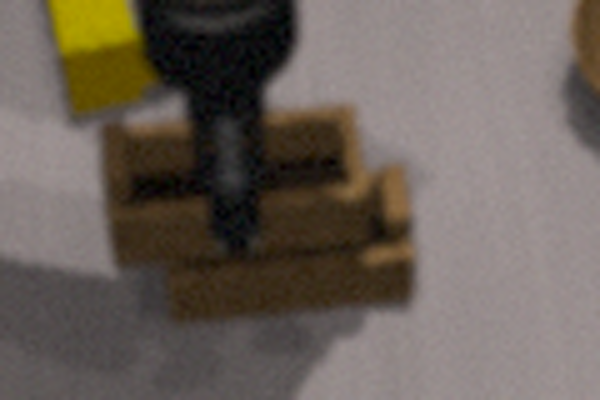

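The side crop shows the held dish in line over the base, offset to the left with clearance to the base lug (395,205). Lowering.

Request:
drive_tool(
  increments=[
    {"dx": 0,"dy": 0.001,"dz": 0.005,"wx": 0,"wy": 0.25,"wz": 0.2,"claw": 0.05},
    {"dx": 0,"dy": 0,"dz": 0.005,"wx": 0,"wy": 0,"wz": 0,"claw": 0.05},
    {"dx": 0,"dy": 0,"dz": 0.004,"wx": 0,"wy": 0,"wz": 0,"claw": 0.05},
    {"dx": 0,"dy": 0,"dz": 0.002,"wx": 0,"wy": 0,"wz": 0,"claw": 0.05},
    {"dx": 0,"dy": 0,"dz": 0,"wx": 0,"wy": 0,"wz": 0,"claw": 0.05},
  ],
)

```text
t: 15.15
eef_pos: [0.4951, -0.2169, 0.0786]
tool_rot: [-0.001, -0.013, 1.0, 0.001]
contact_force: [0.3, -0.5, -4.3]
gripper_width: 0.67
grasp_force: 66.0
```

Request:
drive_tool(
  increments=[
    {"dx": 0,"dy": 0,"dz": 0.001,"wx": 0,"wy": 0,"wz": 0,"claw": 0.05},
    {"dx": 0,"dy": 0,"dz": 0.0008,"wx": 0,"wy": 0,"wz": 0,"claw": 0.05},
    {"dx": 0,"dy": 0,"dz": 0,"wx": 0,"wy": 0,"wz": 0,"claw": 0.05},
  ],
)

```text
t: 15.52
eef_pos: [0.4952, -0.2169, 0.077]
tool_rot: [-0.0, -0.013, 1.0, 0.001]
contact_force: [0.3, -0.2, -3.9]
gripper_width: 0.667
grasp_force: 66.0
```

Request:
drive_tool(
  increments=[
    {"dx": 0,"dy": 0,"dz": 0.0008,"wx": 0,"wy": 0,"wz": 0,"claw": 0.05},
    {"dx": 0,"dy": 0,"dz": 0.0005,"wx": 0,"wy": 0,"wz": 0,"claw": 0.05},
    {"dx": 0,"dy": 0,"dz": 0,"wx": 0,"wy": 0,"wz": 0,"claw": 0.05},
  ],
)

```text
t: 15.9
eef_pos: [0.4951, -0.2169, 0.0757]
tool_rot: [-0.0, -0.013, 1.0, 0.001]
contact_force: [-0.3, 0.3, -3.1]
gripper_width: 0.669
grasp_force: 66.2
```

Request:
drive_tool(
  increments=[
    {"dx": 0,"dy": 0,"dz": 0.0006,"wx": 0,"wy": 0,"wz": 0,"claw": 0.05},
    {"dx": 0,"dy": 0,"dz": 0.0005,"wx": 0,"wy": 0,"wz": 0,"claw": 0.05},
    {"dx": 0,"dy": 0,"dz": 0,"wx": 0,"wy": 0,"wz": 0,"claw": 0.05},
  ],
)

```text
t: 16.27
eef_pos: [0.4952, -0.2169, 0.0756]
tool_rot: [-0.0, -0.013, 1.0, 0.001]
contact_force: [-4.6, 2.5, 9.3]
gripper_width: 0.668
grasp_force: 67.9
```

Contact at 9 N. Releasing and rising.

Request:
drive_tool(
  increments=[
    {"dx": 0,"dy": 0,"dz": 0,"wx": 0,"wy": 0,"wz": 0,"claw": 0.062},
    {"dx": 0,"dy": 0,"dz": 0,"wx": 0,"wy": 0,"wz": 0,"claw": 0.075},
    {"dx": 0,"dy": 0,"dz": 0,"wx": 0,"wy": 0,"wz": 0,"claw": 0.085},
    {"dx": 0,"dy": 0,"dz": 0,"wx": 0,"wy": 0,"wz": 0,"claw": 0.085},
    {"dx": 0,"dy": 0,"dz": -0.01,"wx": 0,"wy": 0,"wz": 0,"claw": 0.085},
    {"dx": 0,"dy": 0,"dz": -0.03,"wx": 0,"wy": 0,"wz": 0,"claw": 0.085},
    {"dx": 0,"dy": 0,"dz": -0.04,"wx": 0,"wy": 0,"wz": 0,"claw": 0.085},
    {"dx": 0,"dy": 0,"dz": -0.04,"wx": 0,"wy": 0,"wz": 0,"claw": 0.085},
    {"dx": 0,"dy": 0,"dz": -0.04,"wx": 0,"wy": 0,"wz": 0,"claw": 0.085},
    {"dx": 0,"dy": 0,"dz": 0,"wx": 0,"wy": 0,"wz": 0,"claw": 0.085},
    {"dx": 0,"dy": 0,"dz": 0,"wx": 0,"wy": 0,"wz": 0,"claw": 0.085},
  ],
)

```text
t: 17.65
eef_pos: [0.495, -0.2169, 0.2346]
tool_rot: [-0.0, -0.013, 1.0, 0.001]
contact_force: [-1.5, -0.1, 0.6]
gripper_width: 0.997
grasp_force: 0.0
```

```bash
python3 -c "
from h import *
look((.499,-.217,.063),0,'w8')
z=np.load('pics/w8.npz');P=wcloud(z['d'],z['pos'],z['q']);Q=P[brown(z['p'],z['d'])];Q=Q[(abs(Q[:,0]-.52)<.14)&(abs(Q[:,1]+.218)<.08)]*1000
for a,b in((10,36),(36,48),(52,66),(60,64)):
  t=Q[(Q[:,2]>a)&(Q[:,2]<b)&(Q[:,0]>566)];print(a,len(t),np.percentile(t,[1,50,99],axis=0).round(1).tolist() if len(t)>5 else '')
print(get_obs()['q'].round(3))
"
```

```text
t 17.65 pos [ 0.495  -0.2169  0.2346] shift mm [0. 0. 0.] turn [ 6.0000e-02  1.5000e-01 -1.7854e+02] w 0.997
9323 pct [[-66.0, -29.1, -13.9], [3.7, -0.1, -0.3], [86.6, 29.0, 41.8]]
[(-14, 2077), (-12, 1857), (-2, 369), (18, 386), (20, 2411), (40, 571)]
rim 3111 ((-0.6884841918945312, 0.09229660034179688), (130.0487518310547, 57.395015716552734), 1.6066275835037231) med z 20.8 plane [-5.0000e-03  1.0000e-03  2.0645e+01]
lug 815 ((-58.64799880981445, -1.5655765533447266), (13.873065948486328, 34.80534744262695), 1.8160579204559326) med z 40.6 plane [-3.0000e-03  4.0000e-03  4.0286e+01]
10 0 
36 30 [[584.9, -241.5, 40.5], [586.8, -213.6, 41.6], [588.3, -186.3, 42.9]]
52 310 [[575.9, -230.9, 59.9], [580.9, -214.5, 61.6], [587.2, -197.1, 63.0]]
60 302 [[575.9, -230.8, 60.1], [580.9, -214.4, 61.6], [587.2, -197.1, 63.0]]
[ 0.007  0.288  0.354  1.92  -0.122  0.956  2.014]
```

Second dish is level, yaw 1.6°, offset about 25 mm and 0.6 mm sideways. On to the third.

Request:
drive_tool(
  increments=[
    {"dx": 0,"dy": 0.02,"dz": 0,"wx": 0,"wy": 0,"wz": 0,"claw": 0.085},
    {"dx": 0,"dy": 0.035,"dz": 0,"wx": 0,"wy": 0,"wz": 0,"claw": 0.085},
    {"dx": 0,"dy": 0.035,"dz": 0,"wx": 0,"wy": 0,"wz": 1,"claw": 0.085},
    {"dx": 0,"dy": 0.035,"dz": 0,"wx": 0,"wy": -4,"wz": 0,"claw": 0.085},
    {"dx": 0,"dy": 0.035,"dz": 0,"wx": 0,"wy": -4,"wz": 0,"claw": 0.085},
    {"dx": 0,"dy": 0.035,"dz": 0,"wx": 0,"wy": -4,"wz": 0,"claw": 0.085},
    {"dx": 0,"dy": 0.035,"dz": 0,"wx": 0,"wy": -4,"wz": 0,"claw": 0.085},
    {"dx": 0,"dy": 0.035,"dz": 0,"wx": 0,"wy": -4,"wz": 0,"claw": 0.085},
    {"dx": 0,"dy": 0.025,"dz": 0,"wx": 0,"wy": -4,"wz": 0,"claw": 0.085},
    {"dx": 0,"dy": 0.01,"dz": 0,"wx": 0,"wy": -4,"wz": 0,"claw": 0.085},
    {"dx": 0,"dy": 0,"dz": 0,"wx": 0,"wy": -4,"wz": 0,"claw": 0.085},
    {"dx": 0,"dy": 0,"dz": 0,"wx": 0,"wy": 0,"wz": 0,"claw": 0.085},
    {"dx": 0,"dy": 0,"dz": 0,"wx": 0,"wy": 0,"wz": 0,"claw": 0.085},
  ],
)

```text
t: 19.32
eef_pos: [0.4914, 0.0826, 0.2347]
tool_rot: [0.274, -0.003, 0.962, 0.002]
contact_force: [-0.2, 0.7, -1.1]
gripper_width: 0.994
grasp_force: 0.0
```

```bash
python3 -c "
from h import *
look((.5695,.0827,.083),32,'w9')
plan((.506,.083,.185),.6,32,-1)
print(get_obs()['q'].round(3))
"
```

```text
t 19.32 pos [0.4914 0.0826 0.2347] shift mm [0. 0. 0.] turn [ -49.28    0.28 -172.72] w 0.994
10112 pct [[-64.6, -29.0, -14.5], [0.9, -0.3, -11.3], [62.5, 27.9, 40.7]]
[(-14, 4312), (-12, 580), (18, 1604), (20, 1528), (38, 317)]
rim 3312 ((-0.39888763427734375, -0.3819007873535156), (129.6067352294922, 57.81269836425781), 0.8295093178749084) med z 20.0 plane [3.0000e-03 7.0000e-03 2.0057e+01]
lug 640 ((56.46445083618164, -0.3121223449707031), (13.072443962097168, 35.85740280151367), 0.9014090299606323) med z 39.6 plane [2.2500e-01 7.0000e-03 2.6637e+01]
t 19.38 pos [0.4917 0.0826 0.235 ] shift mm [14.3  0.2 50. ] turn [-0.03 -0.1  -0.2 ] w 0.994
[-0.556  0.003  0.134  2.364  0.705  0.332  0.535]
```

Request:
drive_tool(
  increments=[
    {"dx": 0.006,"dy": 0,"dz": 0.02,"wx": 0,"wy": 0,"wz": -0.3,"claw": 0.085},
    {"dx": 0.006,"dy": 0,"dz": 0.03,"wx": 0,"wy": 0,"wz": 0,"claw": 0.085},
    {"dx": 0,"dy": 0,"dz": 0.03,"wx": 0,"wy": 0,"wz": 0,"claw": 0.085},
    {"dx": 0,"dy": 0,"dz": 0.025,"wx": 0,"wy": 0,"wz": 0,"claw": 0.085},
    {"dx": 0,"dy": 0,"dz": 0.013,"wx": 0,"wy": 0,"wz": 0,"claw": 0.085},
    {"dx": 0,"dy": 0,"dz": 0,"wx": 0,"wy": 0,"wz": 0,"claw": 0.085},
    {"dx": 0,"dy": 0,"dz": 0,"wx": 0,"wy": 0,"wz": 0,"claw": 0.085},
  ],
)

```text
t: 20.25
eef_pos: [0.5412, 0.0824, 0.1349]
tool_rot: [0.276, -0.006, 0.961, -0.0]
contact_force: [0.1, 0.3, 0.6]
gripper_width: 0.995
grasp_force: 0.0
```

```bash
python3 -c "
from h import *
plan((.5653,.0823,.0945),.8,32,-1)
print(get_obs()['q'].round(3))
"
```

```text
t 20.25 pos [0.5412 0.0824 0.1349] shift mm [ 1.  -0.2 47. ] turn [-0.29  0.09 -0.05] w 0.995
[-0.374  0.296  0.003  2.347  1.726  0.193 -0.466]
```

Request:
drive_tool(
  increments=[
    {"dx": 0.001,"dy": 0,"dz": 0.012,"wx": 0,"wy": 0,"wz": 0,"claw": 0.085},
    {"dx": 0,"dy": 0,"dz": 0.012,"wx": 0,"wy": 0,"wz": 0,"claw": 0.085},
    {"dx": 0,"dy": 0,"dz": 0.012,"wx": 0,"wy": 0,"wz": 0,"claw": 0.085},
    {"dx": 0,"dy": 0,"dz": 0.011,"wx": 0,"wy": 0,"wz": 0,"claw": 0.085},
    {"dx": 0,"dy": 0,"dz": 0,"wx": 0,"wy": 0,"wz": 0,"claw": 0.085},
    {"dx": 0,"dy": 0,"dz": 0,"wx": 0,"wy": 0,"wz": 0,"claw": 0.085},
  ],
)

```text
t: 21.0
eef_pos: [0.565, 0.0829, 0.0948]
tool_rot: [0.277, -0.006, 0.961, -0.0]
contact_force: [0.2, 0.4, -0.3]
gripper_width: 0.995
grasp_force: 0.0
```

```bash
python3 -c "
from h import *
plan((.5653,.0823,.0945),.8,32,-1)
print(get_obs()['q'].round(3))
"
```

```text
t 21.0 pos [0.565  0.0829 0.0948] shift mm [-0.1 -0.6  0.5] turn [-0.26  0.11 -0.  ] w 0.995
[-0.223  0.417 -0.149  2.306  2.016  0.263 -0.723]
```

Request:
drive_tool(
  increments=[
    {"dx": 0,"dy": 0,"dz": 0,"wx": 0,"wy": 0,"wz": 0,"claw": 0.065},
    {"dx": 0,"dy": 0,"dz": 0,"wx": 0,"wy": 0,"wz": 0,"claw": 0.05},
    {"dx": 0,"dy": 0,"dz": 0,"wx": 0,"wy": 0,"wz": 0,"claw": 0.05},
    {"dx": 0,"dy": 0,"dz": 0,"wx": 0,"wy": 0,"wz": 0,"claw": 0.05},
    {"dx": 0,"dy": 0,"dz": 0,"wx": 0,"wy": 0,"wz": 0,"claw": 0.05},
    {"dx": 0,"dy": 0,"dz": -0.006,"wx": 0,"wy": 0,"wz": 0,"claw": 0.05},
    {"dx": 0,"dy": 0,"dz": -0.015,"wx": 0,"wy": 0,"wz": 0,"claw": 0.05},
    {"dx": 0,"dy": 0,"dz": -0.025,"wx": 0,"wy": 0,"wz": 0,"claw": 0.05},
    {"dx": 0,"dy": 0,"dz": -0.03,"wx": 0,"wy": 0,"wz": 0,"claw": 0.05},
    {"dx": 0,"dy": 0,"dz": -0.03,"wx": 0,"wy": 0,"wz": 0,"claw": 0.05},
    {"dx": 0,"dy": 0,"dz": -0.03,"wx": 0,"wy": 0,"wz": 0,"claw": 0.05},
    {"dx": 0,"dy": 0,"dz": 0,"wx": 0,"wy": 0,"wz": 0,"claw": 0.05},
    {"dx": 0,"dy": 0,"dz": 0,"wx": 0,"wy": 0,"wz": 0,"claw": 0.05},
  ],
  newtons=60,
)

```text
t: 22.62
eef_pos: [0.4969, 0.0817, 0.2027]
tool_rot: [0.277, -0.006, 0.961, -0.002]
contact_force: [0.0, -0.1, -4.5]
gripper_width: 0.668
grasp_force: 66.1
```

```bash
python3 -c "
from h import *
o=get_obs();plan(o['eef_pos'],0.8,0,-1)
look((o['eef_pos']-ry(np.radians(32))@[.003,0,.013]),32,'w10')"
```

```text
t 22.62 pos [0.4969 0.0817 0.2027] shift mm [0. 0. 0.] turn [-0.42 32.1  -0.1 ] w 0.668
t 22.62 pos [0.4969 0.0817 0.2027] shift mm [0. 0. 0.] turn [ -49.59   -0.31 -172.34] w 0.668
29183 pct [[-64.8, -29.1, -13.9], [-25.8, -1.4, 6.0], [58.1, 28.0, 22.2]]
[(-14, 8068), (-12, 2825), (18, 2794), (20, 9029)]
rim 12599 ((-12.027957916259766, 5.752128601074219), (106.38980102539062, 72.16983795166016), 1.3308826684951782) med z 20.4 plane [-2.0000e-03  4.0000e-03  2.0177e+01]
lug 39 ((-5.5365800857543945, 47.72504425048828), (13.671191215515137, 6.149526119232178), 89.61637878417969) med z 36.8 plane [-6.0000e-01  1.9000e-02  3.1983e+01]
```

Request:
drive_tool(
  increments=[
    {"dx": 0,"dy": -0.01,"dz": -0.004,"wx": 0,"wy": 4,"wz": 0,"claw": 0.05},
    {"dx": 0,"dy": -0.02,"dz": -0.004,"wx": 0,"wy": 4,"wz": 0,"claw": 0.05},
    {"dx": 0,"dy": -0.025,"dz": -0.004,"wx": 0,"wy": 4,"wz": 0,"claw": 0.05},
    {"dx": 0,"dy": -0.025,"dz": -0.004,"wx": 0,"wy": 4,"wz": 0,"claw": 0.05},
    {"dx": 0,"dy": -0.025,"dz": -0.004,"wx": 0,"wy": 4,"wz": 0,"claw": 0.05},
    {"dx": 0,"dy": -0.025,"dz": -0.004,"wx": 0,"wy": 4,"wz": 0,"claw": 0.05},
    {"dx": 0,"dy": -0.025,"dz": 0,"wx": 0,"wy": 4,"wz": 0,"claw": 0.05},
    {"dx": 0,"dy": -0.025,"dz": 0,"wx": 0,"wy": 4,"wz": 0,"claw": 0.05},
    {"dx": -0.006,"dy": -0.025,"dz": 0,"wx": 0,"wy": 0,"wz": -0.8,"claw": 0.05},
    {"dx": -0.01,"dy": -0.025,"dz": 0,"wx": 0,"wy": 0,"wz": 0,"claw": 0.05},
    {"dx": -0.01,"dy": -0.025,"dz": 0,"wx": 0,"wy": 0,"wz": 0,"claw": 0.05},
    {"dx": -0.01,"dy": -0.025,"dz": 0,"wx": 0,"wy": 0,"wz": 0,"claw": 0.05},
    {"dx": 0,"dy": -0.015,"dz": 0,"wx": 0,"wy": 0,"wz": 0,"claw": 0.05},
    {"dx": 0,"dy": 0,"dz": 0,"wx": 0,"wy": 0,"wz": 0,"claw": 0.05},
    {"dx": 0,"dy": 0,"dz": 0,"wx": 0,"wy": 0,"wz": 0,"claw": 0.05},
  ],
)

```text
t: 24.55
eef_pos: [0.5277, -0.2069, 0.2281]
tool_rot: [0.017, -0.01, 1.0, -0.007]
contact_force: [-0.2, 0.5, -4.3]
gripper_width: 0.666
grasp_force: 65.8
```

```bash
python3 -c "
from h import *
plan((.5267,-.2152,.1385),1.6,0,-1)"
```

```text
t 24.55 pos [ 0.5277 -0.2069  0.2281] shift mm [ 4.3 -7.  89.7] turn [-0.78  1.99 -0.44] w 0.666
```

Request:
drive_tool(
  increments=[
    {"dx": 0,"dy": 0,"dz": 0,"wx": -0.7,"wy": 2,"wz": -0.4,"claw": 0.05},
    {"dx": 0.001,"dy": -0.008,"dz": 0.02,"wx": 0,"wy": 0,"wz": 0,"claw": 0.05},
    {"dx": 0,"dy": 0,"dz": 0.025,"wx": 0,"wy": 0,"wz": 0,"claw": 0.05},
    {"dx": 0,"dy": 0,"dz": 0.025,"wx": 0,"wy": 0,"wz": 0,"claw": 0.05},
    {"dx": 0,"dy": 0,"dz": 0.018,"wx": 0,"wy": 0,"wz": 0,"claw": 0.05},
    {"dx": 0,"dy": 0,"dz": 0,"wx": 0,"wy": 0,"wz": 0,"claw": 0.05},
    {"dx": 0,"dy": 0,"dz": 0,"wx": 0,"wy": 0,"wz": 0,"claw": 0.05},
  ],
)

```text
t: 25.42
eef_pos: [0.528, -0.2162, 0.1415]
tool_rot: [0.001, -0.013, 1.0, -0.001]
contact_force: [0.6, -0.2, -4.5]
gripper_width: 0.668
grasp_force: 65.6
```

```bash
python3 -c "
from h import *
plan((.5267,-.2152,.1185),1.6,0,-1)
look((.5237,-.2158,.127),0,'w11')
for n in('scene','side'):
  p=slab(n,.52,-.218,[(.01,.036),(.052,.064),(.048,.08),(.112,.14),(.154,.168)])
  c=(slice(220,310),slice(190,310)) if n=='scene' else (slice(225,315),slice(205,325))
  cv2.imwrite('pics/%s3.png'%n,cv2.resize(p[c],None,fx=5,fy=5,interpolation=2)[:,:,::-1])
"
```

```text
t 25.43 pos [ 0.528  -0.2162  0.1415] shift mm [ 1.4  1.1 23. ] turn [-0.14  0.14 -0.07] w 0.668
t 25.43 pos [ 0.528  -0.2162  0.1415] shift mm [0. 0. 0.] turn [  -0.22   -0.21 -178.47] w 0.668
36012 pct [[-88.3, -29.9, -24.7], [-20.7, -1.4, -7.2], [59.7, 27.4, 24.4]]
[(-24, 1514), (-12, 5827), (-10, 9742), (22, 10468)]
rim 13156 ((-10.099483489990234, -1.4300861358642578), (106.23043060302734, 59.295833587646484), 1.8937287330627441) med z 22.9 plane [-3.0000e-03  3.0000e-03  2.2418e+01]
scene 0.01 0.036 180 lo [ 467.  -247.3   11.5] hi [ 589.7 -197.    34.9] rect [array([ 525.9, -221.1]), array([128.2,  52.1]), np.float64(2.4)]
scene 0.052 0.064 149 lo [ 442.2 -248.2   52.7] hi [ 588.9 -200.2   63.9] rect [array([ 515.7, -232.4]), array([155.3,  41.1]), np.float64(10.7)]
scene 0.048 0.08 296 lo [ 440.7 -248.2   48.4] hi [ 589.  -202.5   78.3] rect [array([ 515.2, -231. ]), array([154.8,  42.1]), np.float64(9.0)]
scene 0.112 0.14 281 lo [ 465.7 -247.7  113.3] hi [ 591.3 -193.5  139.4] rect [array([ 526.7, -220.6]), array([130.6,  54.7]), np.float64(1.3)]
scene 0.154 0.168 51 lo [ 468.9 -241.1  154.3] hi [ 591.8 -197.4  167.8] rect [array([ 530.6, -215.6]), array([ 49.1, 124.2]), np.float64(83.1)]
side 0.01 0.036 285 lo [ 461.1 -248.4   10.4] hi [ 579.  -193.8   35.5] rect [array([ 518.4, -223. ]), array([123.2,  53.3]), np.float64(4.7)]
side 0.052 0.064 201 lo [ 438.  -248.8   52.3] hi [ 580.3 -197.1   63.7] rect [array([ 508.6, -229.5]), array([ 54.8, 141.8]), np.float64(84.3)]
side 0.048 0.08 518 lo [ 437.1 -248.5   48.8] hi [ 578.7 -197.1   79.3] rect [array([ 508.1, -228.2]), array([ 54.6, 143.8]), np.float64(85.3)]
side 0.112 0.14 551 lo [ 460.5 -248.6  112.8] hi [ 579.7 -193.9  139.1] rect [array([ 519.6, -225. ]), array([125.2,  63.5]), np.float64(0.9)]
side 0.154 0.168 32 lo [ 550.1 -243.9  154.5] hi [ 583.  -208.3  167.8] rect [array([ 553.4, -242.1]), array([80.8, 27.7]), np.float64(43.0)]
```

View pics/side3.png

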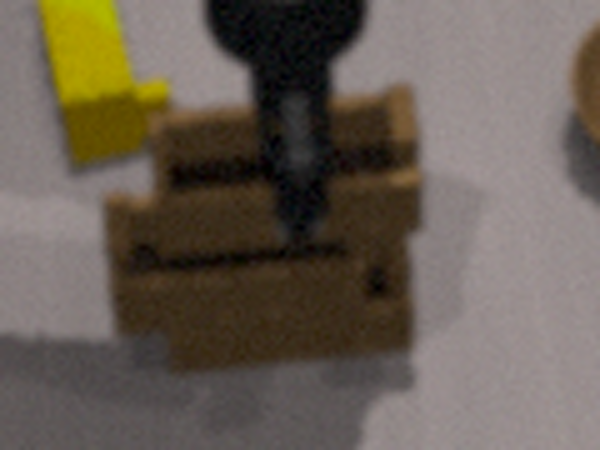

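The side crop shows the top dish straight above the base with its lug (400,105) at the far end. Lowering.

Request:
drive_tool(
  increments=[
    {"dx": 0.001,"dy": 0.0005,"dz": 0.006,"wx": 0,"wy": 0,"wz": 0,"claw": 0.05},
    {"dx": 0,"dy": 0,"dz": 0.006,"wx": 0,"wy": 0,"wz": 0,"claw": 0.05},
    {"dx": 0,"dy": 0,"dz": 0.005,"wx": 0,"wy": 0,"wz": 0,"claw": 0.05},
    {"dx": 0,"dy": 0,"dz": 0.003,"wx": 0,"wy": 0,"wz": 0,"claw": 0.05},
    {"dx": 0,"dy": 0,"dz": 0.0015,"wx": 0,"wy": 0,"wz": 0,"claw": 0.05},
    {"dx": 0,"dy": 0,"dz": 0.001,"wx": 0,"wy": 0,"wz": 0,"claw": 0.05},
    {"dx": 0,"dy": 0,"dz": 0,"wx": 0,"wy": 0,"wz": 0,"claw": 0.05},
  ],
)

```text
t: 26.45
eef_pos: [0.5264, -0.2158, 0.1182]
tool_rot: [0.001, -0.013, 1.0, -0.001]
contact_force: [-1.0, 0.9, -4.4]
gripper_width: 0.67
grasp_force: 65.8
```

Request:
drive_tool(
  increments=[
    {"dx": 0,"dy": 0,"dz": 0.0005,"wx": 0,"wy": 0,"wz": 0,"claw": 0.05},
    {"dx": 0,"dy": 0,"dz": 0.0004,"wx": 0,"wy": 0,"wz": 0,"claw": 0.05},
    {"dx": 0,"dy": 0,"dz": 0,"wx": 0,"wy": 0,"wz": 0,"claw": 0.05},
  ],
)

```text
t: 26.82
eef_pos: [0.5265, -0.2158, 0.1174]
tool_rot: [0.001, -0.013, 1.0, -0.001]
contact_force: [-1.2, -0.8, -3.7]
gripper_width: 0.673
grasp_force: 66.0
```

Request:
drive_tool(
  increments=[
    {"dx": 0,"dy": 0,"dz": 0.0005,"wx": 0,"wy": 0,"wz": 0,"claw": 0.05},
    {"dx": 0,"dy": 0,"dz": 0.0004,"wx": 0,"wy": 0,"wz": 0,"claw": 0.05},
    {"dx": 0,"dy": 0,"dz": 0,"wx": 0,"wy": 0,"wz": 0,"claw": 0.05},
  ],
)

```text
t: 27.2
eef_pos: [0.5265, -0.2158, 0.1173]
tool_rot: [0.001, -0.013, 1.0, -0.001]
contact_force: [-3.9, 2.0, 6.2]
gripper_width: 0.671
grasp_force: 67.4
```

Contact. Releasing and rising.

Request:
drive_tool(
  increments=[
    {"dx": 0,"dy": 0,"dz": 0,"wx": 0,"wy": 0,"wz": 0,"claw": 0.062},
    {"dx": 0,"dy": 0,"dz": 0,"wx": 0,"wy": 0,"wz": 0,"claw": 0.075},
    {"dx": 0,"dy": 0,"dz": 0,"wx": 0,"wy": 0,"wz": 0,"claw": 0.085},
    {"dx": 0,"dy": 0,"dz": 0,"wx": 0,"wy": 0,"wz": 0,"claw": 0.085},
    {"dx": 0,"dy": 0,"dz": -0.01,"wx": 0,"wy": 0,"wz": 0,"claw": 0.085},
    {"dx": 0,"dy": 0,"dz": -0.03,"wx": 0,"wy": 0,"wz": 0,"claw": 0.085},
    {"dx": 0,"dy": 0,"dz": -0.04,"wx": 0,"wy": 0,"wz": 0,"claw": 0.085},
    {"dx": 0,"dy": 0,"dz": -0.04,"wx": 0,"wy": 0,"wz": 0,"claw": 0.085},
    {"dx": 0,"dy": 0,"dz": -0.03,"wx": 0,"wy": 0,"wz": 0,"claw": 0.085},
    {"dx": 0,"dy": 0,"dz": 0,"wx": 0,"wy": 0,"wz": 0,"claw": 0.085},
    {"dx": 0,"dy": 0,"dz": 0,"wx": 0,"wy": 0,"wz": 0,"claw": 0.085},
  ],
)

```text
t: 28.58
eef_pos: [0.5258, -0.2154, 0.2662]
tool_rot: [0.0, -0.013, 1.0, -0.001]
contact_force: [-0.3, -1.2, -1.0]
gripper_width: 0.995
grasp_force: 0.0
```

```bash
python3 -c "
from h import *
look((.5235,-.2157,.105),0,'w12')
p=slab('side',.52,-.218,[(.01,.036),(.048,.08),(.09,.12)])
cv2.imwrite('pics/side4.png',cv2.resize(p[210:330,190:340],None,fx=5,fy=5,interpolation=2)[:,:,::-1])
"
```

```text
t 28.57 pos [ 0.5258 -0.2154  0.2662] shift mm [0. 0. 0.] turn [-6.0000e-02 -1.6000e-01 -1.7849e+02] w 0.995
10817 pct [[-88.7, -30.0, -22.2], [0.2, -1.2, -1.8], [63.2, 28.2, 41.3]]
[(-22, 373), (-14, 2159), (-12, 2148), (-2, 537), (18, 391), (20, 2768), (40, 387)]
rim 3497 ((0.4464530944824219, -0.2763652801513672), (129.7302703857422, 57.461090087890625), 1.4632467031478882) med z 20.9 plane [2.0000e-03 1.0000e-03 2.0867e+01]
lug 647 ((57.68085861206055, 1.0053348541259766), (12.954480171203613, 34.880889892578125), 1.8693649768829346) med z 40.3 plane [2.6800e-01 1.1000e-02 2.4534e+01]
side 0.01 0.036 265 lo [ 460.8 -247.7   10.5] hi [ 579.  -242.1   35.4] rect [array([ 518.5, -228.9]), array([123.3,  42.1]), np.float64(5.2)]
side 0.048 0.08 414 lo [ 437.  -249.    48.6] hi [ 574.5 -197.7   79.1] rect [array([ 507.9, -227.7]), array([ 53.5, 143.7]), np.float64(85.7)]
side 0.09 0.12 842 lo [ 436.7 -248.    90.7] hi [ 576.1 -193.5  119.4] rect [array([ 506.9, -221.2]), array([146. ,  56.2]), np.float64(1.4)]
```

View pics/side4.png

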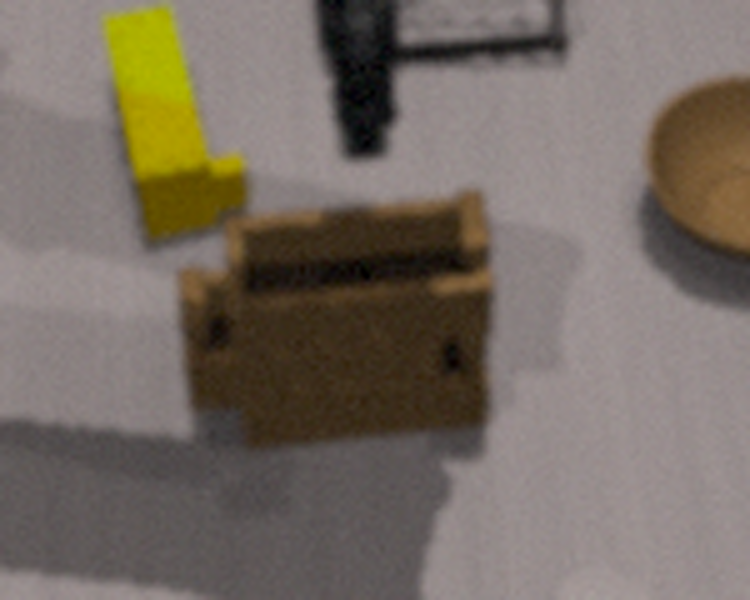

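The crop shows the stack standing level. The middle dish sticks out to the left with its lug (195,290), and the top dish sits over the base with its lug (470,220) at the far end.

```bash
python3 -c "
from station import *
print(hand_in())"
```

```text
the job is handed in; nothing more can be done
None
```

The staggered stack is built and handed in at about 28.6 s: the middle dish is shifted about 25 mm towards the robot, the top dish is within about 1 mm of straight above the base, and the lugs alternate. Each set-down showed less than 10 N at the wrist.

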